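# Seat the oblong tube block in the dry-bath heater

### The arm

A 6-joint arm with a two-finger parallel gripper is mounted at the origin on the work surface. World frame = base frame: x ahead of the robot, y to its left, z up, the work surface at z = 0. Lengths are in mm, angles in rad, forces in N, time in s.
With the tool pointing down it reaches from about 275 to 1000 mm from the base axis. Payload 8.4 kg.
Tool frame: the origin (TCP) lies between the finger pads; the fingertips stand r.tips_ahead ahead of it and the grasp point (between the pads) lies 6 mm ahead of it (r.tips_ahead is the distance from the TCP to the fingertips, in mm); z points along the fingers, y is the line along which they close (so a half turn about z gives the same grasp; the last joint's range is limited). The gripper opens to 85 mm and grips with 20 to 120 N. Pads are 22 mm wide; open, the fingers measure 114 mm over their backs; the gripper's body (76 mm by 85 mm) begins 54 mm behind the grasp point. The pads swing forward as they close: fully open they stand 13 mm farther back than shut.
Start: joints at [-1.303, 0.353, 1.633, -0, 1.155, -0.002], TCP at [166.585, -602.393, 222.281] pointing down, gripper open.
Joint ranges: [-2.63, 2.63], [-0.92, 2.1], [0.06, 2.66], [-1.3, 4.44], [0, 2.69], [-3.02, 3.02]. Speed limits (rad/s): [2.22, 2.22, 2.79, 3.14, 3.14, 3.14].

### API

Orientations are given as [roll, pitch, yaw] about the fixed x, y, z axes, in that order (R = Rz(yaw) Ry(pitch) Rx(roll)).
In Python, from rig import r gives the robot as it stands.
- The arm moves only by the tool carry_out, never from a script. Its arguments are lists of equal length, an entry for each row: "delta_pos": the shift along the tool's x, y, z in m, a list of three; "rot": the turn, a rotation vector about the tool's x, y, z in degrees, a list of three. A call has 1 to 8 rows; each row is the pose to reach, as a shift and turn from the pose commanded when the call began, along the tool's axes at that moment; what a row does not reach only later rows make up. A row lasts 1/8 s, in which the tool goes at most 62.5 mm and 10.7 degrees, less where a joint would pass 70% of its speed; a pose out of reach is approached as far as the arm can. A call with a gripper value outside its range is refused whole. "claw" is the finger opening in m, from 0 to 0.0854, set as the call begins (left out, the last holds). The fingers move at their own pace and stop on an object; "grip_force" is the grip in N (left out, the last holds). Time passes only in rows, so rows that repeat a pose let the fingers close. It gives the time, the measured TCP pose, the force, the opening and the grip force at its end, in the units of the state.
- r.sense(): the state, without advancing time (a new reading comes with each control period).
- r.grab_frame(name): name is "scene" or "side" or "wrist"; returns the picture (400x640x3 uint8, blue, green, red); there is no depth.
- r.camera_info(name): a dict with "fx", "fy", "cx", "cy" (pixels), "pose" (4x4, takes a point from camera to world coordinates); the wrist camera has in their place "hand_eye" (4x4, takes a point from camera to tool coordinates, whose origin is the TCP and whose axes are the flange's). Camera axes: x right, y down, z forward; pixel columns grow to the right and rows downward; lengths in mm; the calibration is good to about 2 mm. A picture is of the moment at which its call begins: read the wrist's pose just before it. camera_info takes no time and is no camera call.
- r.sign_off(): hands the job in; it is judged then, once.
Trained networks look in the newest picture that a camera, given by its name, has taken for a name from the list of things; names that differ only in an ending like _2 or _b are one class to them, and where a whole thing is asked for, a point or a joint stands for the part that bears it (a point fixed in the world has none). Each returns a list of dicts, best first, with "p" (0 to 1); they miss things now and then, are a little off and sometimes report something else, mostly with a low value. They report only what shows in the picture. A call takes as long as a camera call. They do not tell look-alikes from the thing itself.
- r.recognise(thing, camera): "box" ([left, top, right, bottom] in pixels, round what is visible of it).
- r.cut_out(thing, camera): "mask" (400x640 bool, what is visible of it) and "box" ([left, top, right, bottom] in pixels, round what is visible of it).
The state is a dict: "clock": time; "qpos": joint angles; "qvel": joint speeds; "joint_efforts": joint torques, N m; "eef_pos": TCP position; "tcp_rot": TCP orientation; "contact_force": force on the tool from outside, world axes, zero at the start; "wrist_torque": the same for the moment, N m; "opening": opening from 0.0 (shut) to 1.0 (fully open); "grasp_force": force on a finger pad.
Only numpy, scipy, OpenCV 4.12 (cv2) and the standard library are available. Lean on these libraries where they do the work, as an engineer would, in place of code of your own. Each camera call takes 0.05 s, during which the arm holds its last target. There are 200 camera calls.

### The job

Take the oblong drilled aluminium block and lower it gently into the oblong well of the dry-bath heater, without dropping it, so that it sits fully home: flat on the well's floor and square with the well's sides. Let go of it, and leave the square and the round aluminium block where they stand.

Things in the scene. Friction and masses are not known exactly. Their poses are not given: they have to be found in the camera images.
- oblong_block: The oblong bare aluminium tube block, standing on the bench: 46 mm along its x, 92 mm along its y, 56 mm tall (z up), two rows of four dark holes 15 mm wide in its top, about 0.5 kg. Origin at the centre of its underside. It is the same after a half turn. Grip it across the 46 mm width by its upper half.
- well (a point): Centre of the flat dark floor of the oblong well, 66 mm along x by 112 mm along y, 24 mm deep, upright walls, in the flat top of the fixed white dry-bath heater (220 x 270 x 85 mm). Floor 61 mm, rim 85 mm over the bench; z up. The block goes in y along y, either way round, 10 mm spare per side, and stands 32 mm proud. Heater's centre is 30 mm towards -x, the display side.
- square_block: Bystander: the square bare aluminium tube block, 76 x 76 mm, 56 mm tall, nine holes in its top, standing on the bench. Too wide for the well. Origin at the centre of its underside.
- round_block: Bystander: the round bare aluminium tube block, 62 mm in diameter, 56 mm tall, six holes in a circle in its top, standing on the bench. Origin at the centre of its underside.
Things that resemble listed ones, but are neither listed nor needed, are in the scene too. Leave any blue or orange look-alike of the oblong_block alone.

How it is judged:
By the outcome, as a careful person would: the job done as asked, in the order asked, and still so for the second after the job is handed in, with the robot touching nothing.
It also fails if it takes over 35 s, if anything falls off the work surface, if the arm or the gripper's body presses on something with over 40 N, if the wrist force passes 120 N, or if a joint passes its speed limit or range.

## Working session

There is one attempt and no reset: what is moved stays moved. The work goes in short steps, Python scripts to look and compute and a tool call to move; the robot and the scene stay as the last step left them, time stands still between calls to the robot, and variables do not carry over. Pictures are saved under pics/ and viewed, at most 10 in all, crops included, and the job is handed in when it is done.

Besides the shell and the picture viewer there is one more tool, called by a JSON object that holds its "method" and its "body". carry_out: Moves the arm, as the interface text tells. Its arguments: {"type":"object","properties":{"delta_pos":{"type":"array","items":{"type":"array","items":{"type":"number"}}},"rot":{"type":"array","items":{"type":"array","items":{"type":"number"}}},"claw":{"type":"number"},"grip_force":{"type":"number"}},"required":["delta_pos","rot"]}

```bash
mkdir -p pics; python3 - <<'E'
from rig import r
import cv2,numpy as np
for c in ("scene","side"):
    im=r.grab_frame(c); cv2.imwrite(f"pics/{c}0.png",im)
    i=r.camera_info(c); print(c,i["fx"],i["fy"],i["cx"],i["cy"]);print(np.round(i["pose"],3).tolist())
    for t in ("oblong_block","well","square_block","round_block"):
        print(t,[(round(d["p"],2),np.round(d["box"]).tolist()) for d in r.recognise(t,c)])
print(r.tips_ahead,r.sense()); print(r.camera_info("wrist"))
E
```

```text
scene 390.80917379028034 390.80917379028034 315.4052789379076 202.99225364036943
[[0.246, 0.779, -0.577, 1000.257], [0.969, -0.203, 0.14, -8.987], [-0.008, -0.594, -0.805, 735.11], [0.0, 0.0, 0.0, 1.0]]
oblong_block [(0.9, [364.0, 132.0, 404.0, 179.0]), (0.7, [416.0, 170.0, 463.0, 207.0]), (0.7, [437.0, 220.0, 477.0, 275.0])]
well [(0.58, [84.0, 188.0, 245.0, 314.0])]
square_block [(0.91, [346.0, 220.0, 386.0, 264.0])]
round_block [(0.79, [333.0, 165.0, 359.0, 202.0]), (0.39, [344.0, 218.0, 386.0, 263.0])]
side 413.8265382417809 413.8265382417809 321.060718075395 195.3694239050742
[[0.867, -0.305, 0.393, 250.093], [-0.497, -0.566, 0.657, -407.579], [0.022, -0.766, -0.643, 557.583], [0.0, 0.0, 0.0, 1.0]]
oblong_block [(0.82, [230.0, 119.0, 262.0, 161.0]), (0.58, [290.0, 111.0, 336.0, 147.0]), (0.58, [179.0, 154.0, 234.0, 197.0]), (0.5, [310.0, 228.0, 562.0, 398.0])]
well [(0.64, [311.0, 227.0, 560.0, 398.0])]
square_block [(0.57, [305.0, 153.0, 347.0, 197.0])]
round_block [(0.84, [240.0, 175.0, 274.0, 217.0])]
25.0 {'clock': 0.5, 'qpos': array([-1.30338024e+00,  3.53036486e-01,  1.633
[... 382 characters left out ...]
: array([-3.14150416e+00,  1.19931737e-05,  2.69877592e-01]), 'contact_force': array([ 0.52434953, -0.36602295,  0.56803557]), 'wrist_torque': array([-0.03953146, -0.05210287,  0.01548879]), 'grasp_force': 0.0, 'opening': 0.9970158604249676}
{'fx': 298.82637336998204, 'fy': 298.82637336998204, 'cx': 323.80292238418025, 'cy': 201.04574920750258, 'hand_eye': array([[ 3.19618839e-04, -9.49571733e-01, -3.13549710e-01,
         8.01787097e+01],
       [ 9.99999401e-01, -2.48671398e-05,  1.09466464e-03,
        -9.10497541e-01],
       [-1.04725968e-03, -3.13549872e-01,  9.49571156e-01,
        -1.52178182e+02],
       [ 0.00000000e+00,  0.00000000e+00,  0.00000000e+00,
         1.00000000e+00]])}
```

View pics/scene0.png

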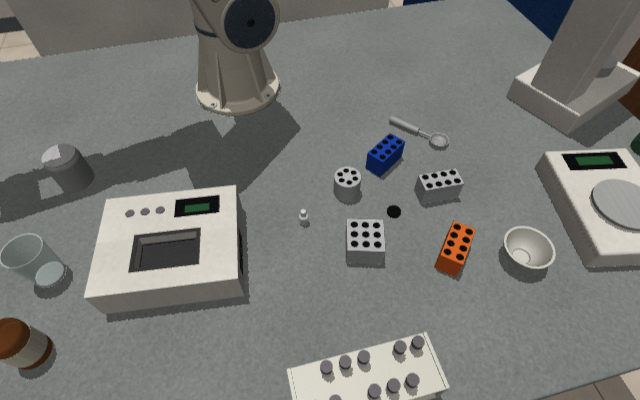

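View pics/side0.png

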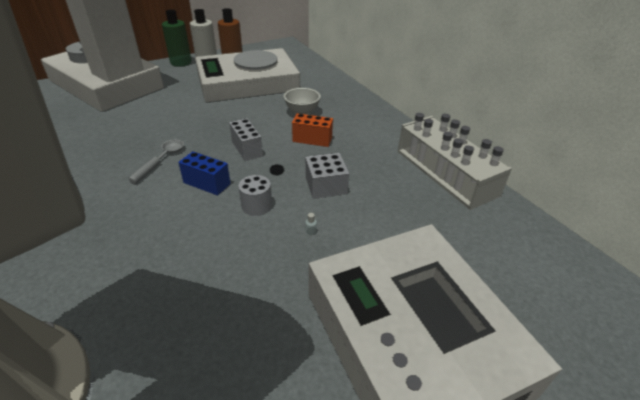

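The scene view shows three oblong candidates: blue at (385,155), orange at (457,248) and bare grey aluminium with two rows of four holes at (440,186). Only the grey one fits. In the side view it is at (246,138). The heater's well is at about (166,250) in the scene view.

```bash
cat > h.py <<'E'
from rig import r
import cv2,numpy as np
from scipy.optimize import minimize
S=8
def proj(P,i,T=None):
    T=np.linalg.inv(i["pose"] if T is None else T); p=P@T[:3,:3].T+T[:3,3]
    return np.c_[i["fx"]*p[:,0]/p[:,2]+i["cx"],i["fy"]*p[:,1]/p[:,2]+i["cy"]]
def box(x,y,a,size,c=(0,0)):
    sx,sy,h=size; R=np.array([[np.cos(a),-np.sin(a)],[np.sin(a),np.cos(a)]])
    return np.array([[*(R@[c[0]+i*sx/2,c[1]+j*sy/2]+[x,y]),z] for i in(-1,1) for j in(-1,1) for z in(0,h)])
def hull(P,i,T=None):
    m=np.zeros((400,640),np.uint8); q=cv2.convexHull(proj(P,i,T).astype(np.float32))
    cv2.fillConvexPoly(m,np.round(q*16).astype(np.int32),255,cv2.LINE_AA,4); return m/255.
def fit(obs,x0,size,c=(0,0)):
    f=lambda v:sum(np.abs(hull(box(v[0],v[1],v[2]/100,size,c),i,T)-m).sum()/m.sum() for m,i,T in obs)
    best=None
    for a in x0[2]:
        s=np.array([x0[0],x0[1],a*100]); o=minimize(f,s,method="Nelder-Mead",options=dict(initial_simplex=[s,s+[25,0,0],s+[0,25,0],s+[0,0,25]],maxiter=300))
        if best is None or o.fun<best.fun: best=o
    return np.round([best.x[0],best.x[1],best.x[2]/100,best.fun],3)
def pix(u,v,z,i,T=None):
    T=i["pose"] if T is None else T
    d=T[:3,:3]@[(u-i["cx"])/i["fx"],(v-i["cy"])/i["fy"],1]; return T[:3,3]+d*(z-T[2,3])/d[2]
E
python3 - <<'E'
from h import *
ims={}; I={c:r.camera_info(c) for c in("scene","side")}
def mask(t,c,pt):
    for d in r.cut_out(t,c):
        if d["mask"][pt[1],pt[0]]: print(t,c,d["p"],d["mask"].sum()); return d["mask"].astype(float)
for c in I: ims[c]=r.grab_frame(c)
A=np.linspace(-1.4,1.4,6)
for t,pts,size,off in (("oblong_block",((440,193),(248,142)),(46,92,56),(0,0)),("well",((110,280),(330,310)),(220,270,85),(-30,0))):
    obs=[]
    for c,p in zip(I,pts):
        m=mask(t,c,p)
        if m is not None: obs.append((m,I[c],None))
    x0=pix(*pts[0],50,I["scene"]); print(x0)
    if len(obs)==2:
        for o in obs: print(fit([o],(x0[0],x0[1],A if t[0]=="o" else [-.2,.2]),size,off))
    v=fit(obs,(x0[0],x0[1],A if t[0]=="o" else [-.2,.2]),size,off); print(t,v)
    P=box(*v[:3],size,off)
    if t=="well": P=np.r_[P,box(*v[:3],(66,112,85))[1::2]]
    for c in I:
        for q in proj(P,I[c]): cv2.circle(ims[c],tuple(int(round(k*16)) for k in q),16,(0,0,255),-1,cv2.LINE_AA,4)
a=cv2.resize(ims["scene"][120:330,80:480],(800,420)); cv2.imwrite("pics/c1.png",a)
b=cv2.resize(ims["side"][100:400,200:600],(800,600)); cv2.imwrite("pics/c2.png",b)
E
```

```text
oblong_block scene 0.84 1337
oblong_block side 0.67 1009
[551.61881294 383.99112212  50.        ]
[5.16769e+02 4.00801e+02 3.15200e+00 8.00000e-02]
[ 5.20682e+02  3.99486e+02 -7.60000e-02  9.30000e-02]
oblong_block [ 5.19154e+02  3.99220e+02 -3.80000e-02  2.08000e-01]
well scene 0.78 16597
well side 0.57 29606
[ 587.172467   -314.63321348   50.        ]
[ 5.63112e+02 -1.99403e+02 -1.10000e-01  3.40000e-02]
[ 5.68889e+02 -2.00984e+02 -1.23000e-01  1.80000e-02]
well [ 5.67564e+02 -2.00329e+02 -1.13000e-01  6.50000e-02]
```

View pics/c1.png

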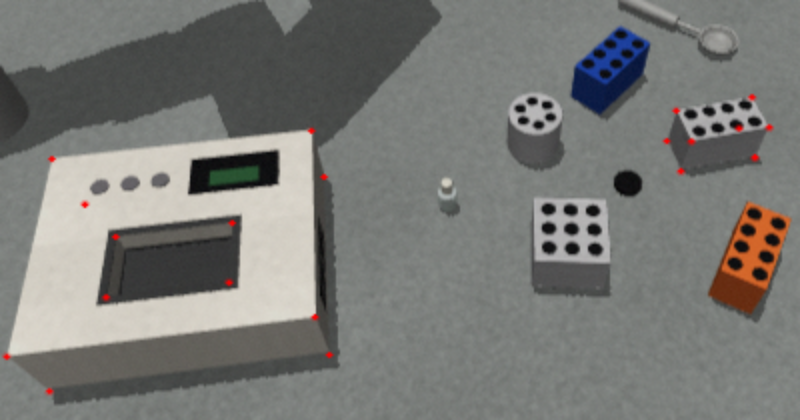

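View pics/c2.png

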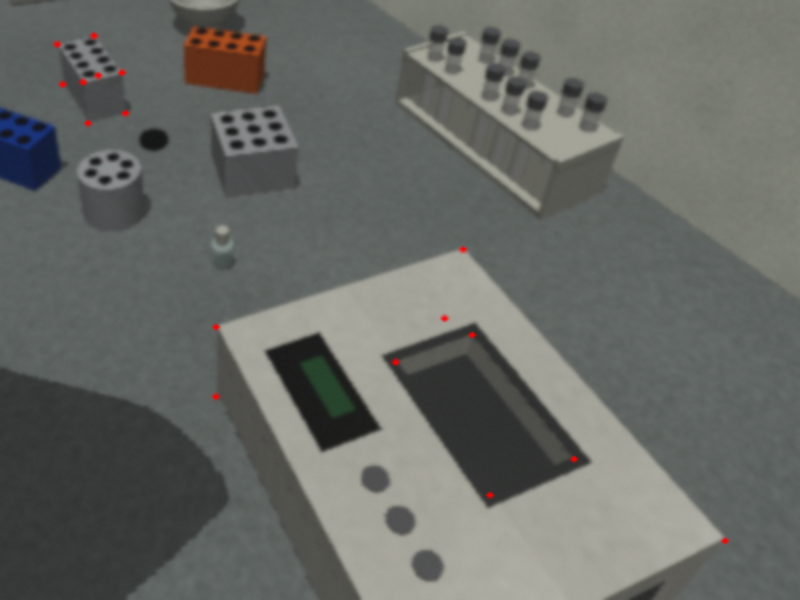

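Crop c1 confirms it: the grey bare-aluminium block with two rows of four holes is at crop (718,130), which is scene (440,186). The projected corners land on it. The well outline is a little inset in both crops, so I'll refine it with the wrist camera while hovering over it.

{"method": "carry_out", "body": {"delta_pos": [[0.049, -0.028, -0.004], [0.098, -0.056, -0.008], [0.148, -0.084, -0.012], [0.197, -0.112, -0.016], [0.246, -0.14, -0.02], [0.296, -0.168, -0.024], [0.345, -0.197, -0.028], [0.394, -0.225, -0.032]], "rot": [[0, 0, -8.5], [0, 0, -17], [0, 0, -25.5], [0, 0, -34], [0, 0, -42.5], [0, 0, -51], [0, 0, -59.5], [0, 0, -68]]}}

```text
clock: 1.8
eef_pos: [487.6, -279.1, 254.7]
tcp_rot: [3.141, 0.0, 1.462]
contact_force: [1.6, -1.0, 0.0]
opening: 1.0
grasp_force: 0.0
```

```bash
cat >> h.py <<'E'
from scipy.spatial.transform import Rotation as Ro
def goto(x,y,z,yaw):
    s=r.sense(); R=Ro.from_euler("xyz",s["tcp_rot"]); G=Ro.from_euler("xyz",[np.pi,0,yaw])
    print("clock",round(s["clock"],2),"tcp",np.round(s["eef_pos"],1),"rpy",np.round(s["tcp_rot"],3),"F",np.round(s["contact_force"],1),"op",round(s["opening"],3),"gf",round(s["grasp_force"],1))
    print("delta m",np.round(R.inv().apply(np.array([x,y,z])-s["eef_pos"])/1000,4),"rot",np.round((R.inv()*G).as_rotvec(degrees=True),2))
def wrist():
    s=r.sense(); im=r.grab_frame("wrist"); i=r.camera_info("wrist"); T=np.eye(4)
    T[:3,:3]=Ro.from_euler("xyz",s["tcp_rot"]).as_matrix(); T[:3,3]=s["eef_pos"]; return im,i,T@i["hand_eye"]
E
python3 -c "
from h import *
goto(567,-200,260,1.455)"
```

```text
clock 1.8 tcp [ 487.6 -279.1  254.7] rpy [3.141 0.    1.462] F [ 1.6 -1.   0. ] op 1.0 gf 0.0
delta m [ 0.0873  0.0703 -0.0053] rot [0.03 0.02 0.38]
```

{"method": "carry_out", "body": {"delta_pos": [[0.043, 0.035, 0], [0.087, 0.07, 0], [0.087, 0.07, 0]], "rot": [[0, 0, 0], [0, 0, 0], [0, 0, 0]]}}

```text
clock: 2.17
eef_pos: [568.1, -199.3, 254.1]
tcp_rot: [3.141, -0.001, 1.461]
contact_force: [0.7, -1.0, -0.4]
opening: 1.003
grasp_force: 0.0
```

```bash
python3 - <<'E'
from h import *
im,i,T=wrist()
P=box(567.5,-200.3,-.113,(66,112,85))[1::2]; print(proj(P,i,T).round())
cv2.imwrite("pics/w1.png",im)
goto(518,400,260,1.55)
E
```

```text
[[295. 227.]
 [292. 129.]
 [352. 227.]
 [355. 129.]]
clock 2.23 tcp [ 566.7 -200.7  254. ] rpy [-3.141  0.     1.46 ] F [-0.8 -0.4  1. ] op 1.001 gf 0.0
delta m [ 0.5916 -0.115  -0.006 ] rot [-0.02 -0.   -5.18]
```

View pics/w1.png

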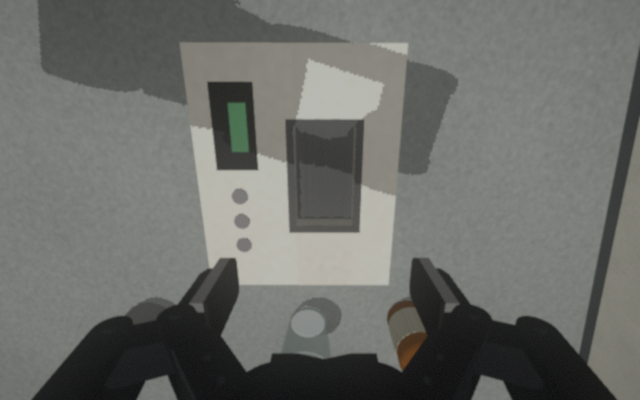

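The wrist view shows the heater top at (180–408, 42–284). It has a dark trim frame at (287–364, 119–233) with the well opening inside it. I'll compute the centre and yaw from both outlines.

```bash
python3 - <<'E'
from h import *
im,i,T=wrist()
for q in ([(286,119),(364,119),(360,233),(289,233)],[(180,42),(408,42),(389,285),(208,285)]):
    P=np.array([pix(u,v,85,i,T)[:2] for u,v in q]); c=P.mean(0)
    ax=(P[0]+P[1]-P[2]-P[3])/2; bx=(P[1]+P[2]-P[0]-P[3])/2
    print(c.round(1),"len",np.hypot(*ax).round(1),np.hypot(*bx).round(1),"yaw",round(np.arctan2(-ax[0],ax[1]),3),round(np.arctan2(bx[1],bx[0]),3), "wellc", (c+30*bx/np.hypot(*bx)).round(1))
v=cv2.resize(im[100:250,260:390],(650,750)); 
P=box(567.5,-200.3,-.113,(66,112,85))[1::2]
E
```

```text
[ 567.1 -200.7] len 129.2 82.1 yaw -0.114 -0.111 wellc [ 596.9 -204.1]
[ 536.1 -196.9] len 271.7 222.7 yaw -0.122 -0.111 wellc [ 565.9 -200.3]
```

{"method": "carry_out", "body": {"delta_pos": [[0.059, -0.0115, 0], [0.118, -0.023, 0], [0.177, -0.0345, 0], [0.236, -0.046, 0], [0.295, -0.0575, 0], [0.354, -0.069, 0], [0.413, -0.0805, 0], [0.472, -0.092, 0]], "rot": [[0, 0, -1], [0, 0, -2], [0, 0, -3], [0, 0, -4], [0, 0, -5], [0, 0, -5], [0, 0, -5], [0, 0, -5]]}}

```text
clock: 3.28
eef_pos: [528.1, 277.5, 254.6]
tcp_rot: [3.141, 0.0, 1.542]
contact_force: [1.3, 0.3, 0.6]
opening: 1.003
grasp_force: 0.0
```

{"method": "carry_out", "body": {"delta_pos": [[0.055, -0.005, 0], [0.11, -0.01, 0], [0.11, -0.01, 0]], "rot": [[0, 0, 0], [0, 0, 0], [0, 0, 0]]}}

```text
clock: 3.65
eef_pos: [521.0, 389.3, 254.0]
tcp_rot: [-3.142, -0.0, 1.546]
contact_force: [-0.1, -1.1, -0.1]
opening: 0.997
grasp_force: 0.0
```

```bash
python3 - <<'E'
from h import *
im,i,T=wrist(); cv2.imwrite("pics/w2.png",im)
for d in r.cut_out("oblong_block","wrist"):
    m=d["mask"].astype(float); x0=pix(*[(d["box"][0]+d["box"][2])/2,(d["box"][1]+d["box"][3])/2],40,i,T)
    print(round(d["p"],2),np.round(d["box"]),fit([(m,i,T)],(x0[0],x0[1],[-1,-.5,0,.5,1]),(46,92,56)))
goto(518,400,260,1.55)
E
```

```text
0.97 [304. 123. 340. 204.] [ 5.18774e+02  3.99060e+02 -4.10000e-02  1.09000e-01]
0.58 [191. 183. 270. 269.] [3.92705e+02 3.16066e+02 6.36000e-01 7.50000e-02]
clock 3.75 tcp [521.3 386.3 254. ] rpy [-3.141e+00  1.000e-03  1.544e+00] F [ 0.6 -0.4  0.5] op 0.999 gf 0.0
delta m [ 0.0136 -0.0037 -0.006 ] rot [-0.02  0.06 -0.36]
```

View pics/w2.png

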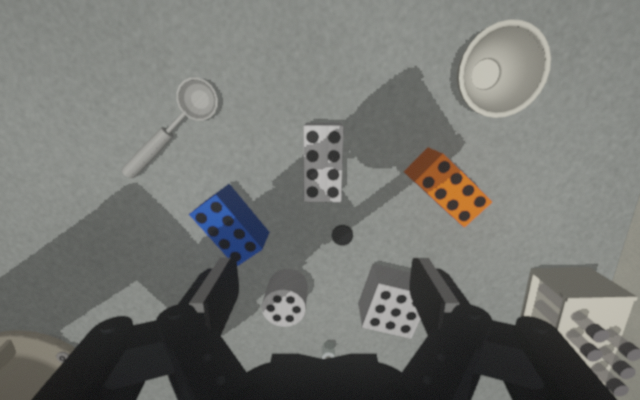

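The wrist view shows the grey block at (304–342, 123–203), nearly aligned with the tool, and clear of the blue block at (230,225). The refined estimates are block (518.5, 399.5) with yaw -0.035, and well (567, -200.5) with yaw -0.113. I'll descend now.

{"method": "carry_out", "body": {"delta_pos": [[0.013, -0.003, 0.03], [0.013, -0.003, 0.08], [0.013, -0.003, 0.12], [0.013, -0.003, 0.15], [0.013, -0.003, 0.17], [0.013, -0.003, 0.185], [0.013, -0.003, 0.195], [0.013, -0.003, 0.201]], "rot": [[0, 0, 0.5], [0, 0, 0.5], [0, 0, 0.5], [0, 0, 0.5], [0, 0, 0.5], [0, 0, 0.5], [0, 0, 0.5], [0, 0, 0.5]]}}

```text
clock: 4.75
eef_pos: [518.8, 400.7, 53.3]
tcp_rot: [3.141, -0.0, 1.535]
contact_force: [-0.0, 0.2, 0.0]
opening: 1.0
grasp_force: 0.0
```

{"method": "carry_out", "body": {"delta_pos": [[0, 0, 0], [0, 0, 0], [0, 0, 0], [0, 0, 0], [0, 0, 0], [0, 0, 0], [0, 0, 0], [0, 0, 0]], "rot": [[0, 0, 0], [0, 0, 0], [0, 0, 0], [0, 0, 0], [0, 0, 0], [0, 0, 0], [0, 0, 0], [0, 0, 0]], "claw": 0.03, "grip_force": 60}}

```text
clock: 5.75
eef_pos: [518.5, 400.7, 53.3]
tcp_rot: [-3.142, -0.0, 1.535]
contact_force: [-0.5, -0.4, 1.3]
opening: 0.352
grasp_force: 0.0
```

The opening matches the commanded 30 mm and there is no pad force, so nothing was gripped. I'll look before moving.

```bash
python3 - <<'E'
from h import *
im,i,T=wrist(); b=r.grab_frame("side"); a=r.grab_frame("scene")
cv2.imwrite("pics/m.png",np.vstack([np.hstack([cv2.resize(a[120:270,340:540],(400,300)),cv2.resize(b[60:210,140:340],(400,300))]),np.hstack([cv2.resize(im,(480,300)),np.zeros((300,320,3),np.uint8)])]))
print(r.sense())
E
```

```text
{'clock': 5.9, 'qpos': array([6.55567089e-01, 5.85776048e-01, 1.68275749e+00, 1.96189728e-05,
       8.73066298e-01, 6.91231562e-01]), 'qvel': array([-0.00123551,  0.00109294,  0.0003216 , -0.00167787,  0.00026081,
       -0.00109209]), 'joint_efforts': array([-2.82909183e-03, -6.92655587e+01, -2.72562522e+01,  6.20507626e-05,
        1.59338648e-03, -5.38849793e-05]), 'eef_pos': array([518.51254398, 400.64866026,  53.27929701]), 'tcp_rot': array([-3.14157753e+00, -7.00138977e-06,  1.53511925e+00]), 'contact_force': array([ 0.00954075, -0.25797569,  0.91998163]), 'wrist_torque': array([-0.0306755 , -0.05153978, -0.00903767]), 'grasp_force': 0.0, 'opening': 0.3540457298590096}
```

View pics/m.png

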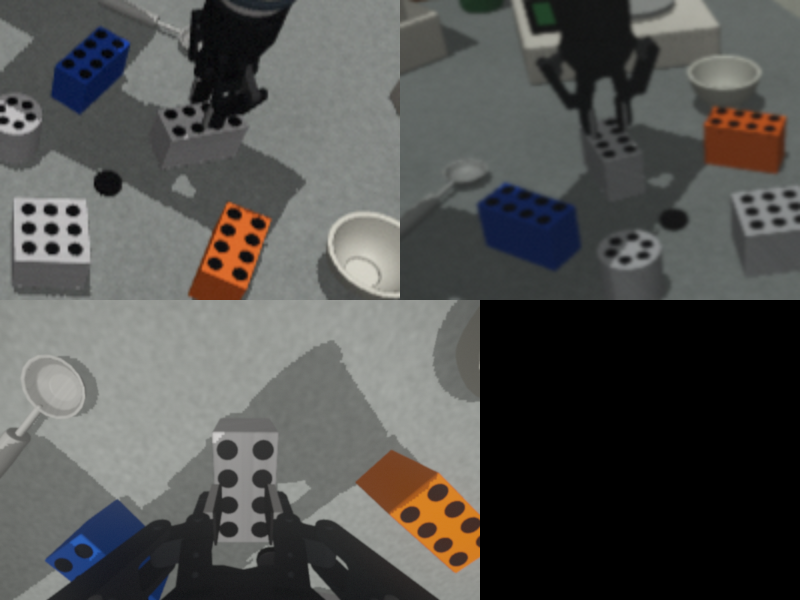

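```bash
python3 - <<'E'
from h import *
im,i,T=wrist(); b=r.grab_frame("side"); a=r.grab_frame("scene")
f=lambda x:cv2.resize(x,(400,400),interpolation=cv2.INTER_CUBIC)
cv2.imwrite("pics/m2.png",np.hstack([f(im[220:350,250:400]),np.clip(f(b[80:170,200:290])*1.6,0,255).astype(np.uint8)]))
for z in(30,48,56):
  P=box(518.6,399.6,-.037,(46,92,z)); print(z,proj(P,r.camera_info("side")).round()[1::2].tolist(),proj(P,i,T).round()[1::2].tolist())
E
```

```text
30 [[242.0, 150.0], [229.0, 131.0], [261.0, 145.0], [247.0, 127.0]] [[291.0, 297.0], [286.0, 166.0], [358.0, 297.0], [364.0, 166.0]]
48 [[241.0, 144.0], [228.0, 125.0], [261.0, 139.0], [247.0, 120.0]] [[288.0, 315.0], [282.0, 173.0], [361.0, 315.0], [368.0, 173.0]]
56 [[241.0, 140.0], [228.0, 122.0], [260.0, 136.0], [246.0, 117.0]] [[287.0, 324.0], [280.0, 176.0], [362.0, 324.0], [370.0, 177.0]]
```

View pics/m2.png

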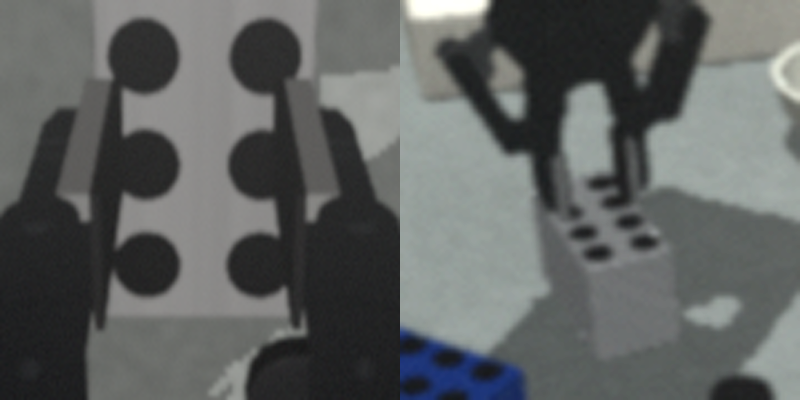

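Both views put the fingertips just above the block top. Triangulating the pad tips in the wrist picture gives them about 11 mm *behind* the TCP at 30 mm opening, and about 27 mm behind when open. The quoted figure is 25 mm ahead. The block hasn't been touched and still matches the model. I'll open, go about 35 mm lower with force checks, and close again.

{"method": "carry_out", "body": {"delta_pos": [[0, 0, 0], [0, 0, 0], [0, 0, 0], [0, 0, 0], [0, 0, 0], [0, 0, 0]], "rot": [[0, 0, 0], [0, 0, 0], [0, 0, 0], [0, 0, 0], [0, 0, 0], [0, 0, 0]], "claw": 0.085}}

```text
clock: 6.8
eef_pos: [518.5, 400.7, 53.3]
tcp_rot: [-3.142, 0.0, 1.535]
contact_force: [0.0, -0.3, 0.1]
opening: 0.994
grasp_force: 0.0
```

{"method": "carry_out", "body": {"delta_pos": [[0, 0, 0.006], [0, 0, 0.012], [0, 0, 0.018], [0, 0, 0.018]], "rot": [[0, 0, 0], [0, 0, 0], [0, 0, 0], [0, 0, 0]]}}

```text
clock: 7.3
eef_pos: [518.1, 400.3, 34.4]
tcp_rot: [-3.141, 0.001, 1.535]
contact_force: [-0.6, -0.5, -0.3]
opening: 0.997
grasp_force: 0.0
```

```bash
python3 - <<'E'
from h import *
print(r.tips_ahead); goto(518.5,399.6,18,1.534)
im,i,T=wrist(); a=r.grab_frame("scene"); b=r.grab_frame("side")
f=lambda x:cv2.resize(x,(400,400),interpolation=cv2.INTER_CUBIC)
cv2.imwrite("pics/m3.png",np.hstack([f(im[200:370,220:430]),np.clip(f(b[80:170,200:290])*1.6,0,255).astype(np.uint8)]))
E
```

```text
25.0
clock 7.3 tcp [518.1 400.3  34.4] rpy [-3.141e+00  1.000e-03  1.535e+00] F [-0.6 -0.5 -0.3] op 0.997 gf 0.0
delta m [-0.0007  0.0005  0.0164] rot [-0.06  0.05  0.07]
```

View pics/m3.png

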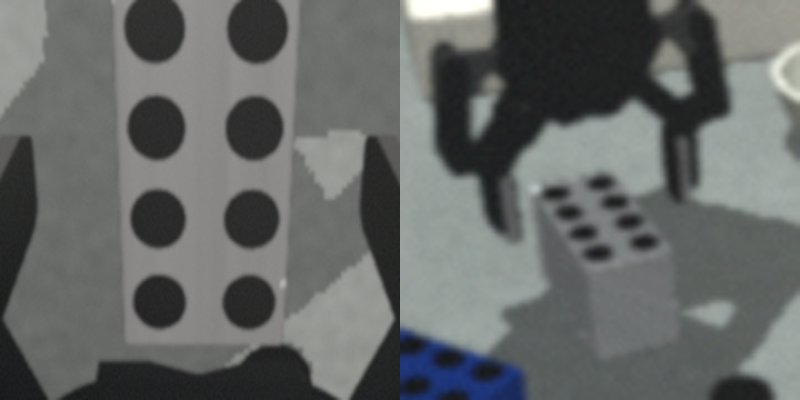

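The side view shows the fingertips straddling the block just at top level, at crop (515,240). That confirms the tips are about 23 mm behind the TCP when open. I'll go 16.5 mm lower and close.

{"method": "carry_out", "body": {"delta_pos": [[0, 0, 0.006], [0, 0, 0.012], [-0.0005, 0.0005, 0.0165], [-0.0005, 0.0005, 0.0165]], "rot": [[0, 0, 0], [0, 0, 0], [0, 0, 0], [0, 0, 0]]}}

```text
clock: 7.95
eef_pos: [518.7, 399.8, 18.2]
tcp_rot: [-3.141, 0.001, 1.535]
contact_force: [0.1, -0.8, 0.3]
opening: 0.994
grasp_force: 0.0
```

{"method": "carry_out", "body": {"delta_pos": [[0, 0, 0], [0, 0, 0], [0, 0, 0], [0, 0, 0], [0, 0, 0], [0, 0, 0]], "rot": [[0, 0, 0], [0, 0, 0], [0, 0, 0], [0, 0, 0], [0, 0, 0], [0, 0, 0]], "claw": 0.03, "grip_force": 60}}

```text
clock: 8.7
eef_pos: [519.5, 400.4, 19.3]
tcp_rot: [3.141, -0.001, 1.535]
contact_force: [0.6, -1.5, 5.8]
opening: 0.528
grasp_force: 63.0
```

Gripped: 45 mm opening and 63 N. Lifting.

{"method": "carry_out", "body": {"delta_pos": [[0, 0, -0.008], [0, 0, -0.02], [0, 0, -0.04], [0, 0, -0.07], [0, 0, -0.1], [0, 0, -0.13], [0, 0, -0.15], [0, 0, -0.15]], "rot": [[0, 0, 0], [0, 0, 0], [0, 0, 0], [0, 0, 0], [0, 0, 0], [0, 0, 0], [0, 0, 0], [0, 0, 0]]}}

```text
clock: 9.7
eef_pos: [519.8, 400.8, 170.9]
tcp_rot: [3.139, -0.002, 1.535]
contact_force: [-0.6, -0.1, -5.2]
opening: 0.524
grasp_force: 62.6
```

```bash
python3 - <<'E'
from h import *
s=r.sense(); im,i,T=wrist()
dz=s["eef_pos"][2]-18.5
# holding check: block mask in scene vs model moved with tool
for c in ("scene","side"):
    r.grab_frame(c); I=r.camera_info(c)
    P=box(s["eef_pos"][0],s["eef_pos"][1]-.7,-.036,(46,92,56)); P[:,2]+=dz; q=proj(P,I)
    print(c,"pred",q.min(0).round(),q.max(0).round(),[(round(d["p"],2),np.round(d["box"]).tolist()) for d in r.recognise("oblong_block",c)])
q=proj(P,i,T);print("wrist pred",q.min(0).round(),q.max(0).round(),[(round(d["p"],2),np.round(d["box"]).tolist()) for d in r.recognise("oblong_block","wrist")])
goto(567,-200.5,168,np.pi/2-.113)
E
```

```text
scene pred [428. 117.] [488. 161.] [(0.8, [436.0, 221.0, 477.0, 276.0]), (0.63, [364.0, 135.0, 406.0, 178.0])]
side pred [220.  55.] [257. 101.] [(0.71, [177.0, 151.0, 232.0, 199.0]), (0.67, [291.0, 115.0, 336.0, 149.0]), (0.56, [222.0, 60.0, 260.0, 104.0])]
wrist pred [268. 167.] [382. 372.] [(0.75, [158.0, 214.0, 252.0, 303.0]), (0.67, [264.0, 164.0, 382.0, 361.0]), (0.58, [424.0, 170.0, 535.0, 269.0])]
clock 10.0 tcp [518.4 399.7 167.4] rpy [-3.140e+00  1.000e-03  1.535e+00] F [ 0.6  0.1 -5.2] op 0.53 gf 62.6
delta m [-5.981e-01  7.000e-02  1.000e-04] rot [-0.09  0.08  4.43]
```

The block is held: all views match the model and the load reads 5.2 N. Carrying it to the well.

{"method": "carry_out", "body": {"delta_pos": [[-0.015, 0.002, 0], [-0.045, 0.005, 0], [-0.09, 0.011, 0], [-0.135, 0.016, 0], [-0.18, 0.021, 0], [-0.225, 0.026, 0], [-0.27, 0.032, 0], [-0.315, 0.037, 0]], "rot": [[0, 0, 0.5], [0, 0, 1], [0, 0, 1.5], [0, 0, 2], [0, 0, 2.5], [0, 0, 3], [0, 0, 3.7], [0, 0, 4.4]]}}

```text
clock: 11.0
eef_pos: [544.4, 81.7, 168.7]
tcp_rot: [-3.142, 0.0, 1.457]
contact_force: [0.5, -0.1, -5.3]
opening: 0.525
grasp_force: 62.5
```

```bash
python3 -c "
from h import *
goto(567,-200.5,168,np.pi/2-.113)"
```

```text
clock 11.0 tcp [544.4  81.7 168.7] rpy [-3.142  0.     1.457] F [ 0.5 -0.1 -5.3] op 0.525 gf 62.5
delta m [-0.2779  0.0544  0.0008] rot [-0.    0.02 -0.02]
```

{"method": "carry_out", "body": {"delta_pos": [[-0.045, 0.009, 0], [-0.09, 0.018, 0], [-0.135, 0.026, 0], [-0.18, 0.035, 0], [-0.22, 0.043, 0], [-0.25, 0.049, 0], [-0.27, 0.053, 0], [-0.278, 0.0545, 0]], "rot": [[0, 0, 0], [0, 0, 0], [0, 0, 0], [0, 0, 0], [0, 0, 0], [0, 0, 0], [0, 0, 0], [0, 0, 0]]}}

```text
clock: 12.0
eef_pos: [567.3, -199.4, 168.6]
tcp_rot: [-3.141, -0.0, 1.457]
contact_force: [0.5, 1.3, -6.0]
opening: 0.522
grasp_force: 62.5
```

```bash
python3 - <<'E'
from h import *
goto(567,-200.5,80,np.pi/2-.113)
im,i,T=wrist()
f=lambda x:cv2.resize(x,(400,400),interpolation=cv2.INTER_CUBIC)
a=r.grab_frame("scene");b=r.grab_frame("side")
s=r.sense();dz=s["eef_pos"][2]-18.5
for c,m in (("scene",a),("side",b)):
    I=r.camera_info(c);P=box(s["eef_pos"][0],s["eef_pos"][1],s["tcp_rot"][2]-np.pi/2,(46,92,56)); P[:,2]+=dz
    W=box(567,-200.5,-.113,(66,112,85))[1::2]
    q=proj(P,I);print(c,q.min(0).round(),q.max(0).round(),[(round(d["p"],2),np.round(d["box"]).tolist()) for d in r.recognise("oblong_block",c)])
    for p in q: cv2.circle(m,tuple(int(round(k*16)) for k in p),16,(0,0,255),-1,cv2.LINE_AA,4)
    for p in proj(W,I): cv2.circle(m,tuple(int(round(k*16)) for k in p),16,(0,255,0),-1,cv2.LINE_AA,4)
cv2.imwrite("pics/p.png",np.hstack([f(a[150:320,80:250]),f(b[180:400,320:540])]))
E
```

```text
clock 12.0 tcp [ 567.3 -199.4  168.6] rpy [-3.141 -0.     1.457] F [ 0.5  1.3 -6. ] op 0.522 gf 62.5
delta m [-0.0012 -0.0002  0.0886] rot [-0.02 -0.01 -0.04]
scene [113. 198.] [182. 245.] [(0.94, [114.0, 199.0, 182.0, 245.0]), (0.8, [437.0, 221.0, 480.0, 276.0]), (0.69, [364.0, 132.0, 405.0, 177.0])]
side [414. 212.] [502. 306.] [(0.78, [291.0, 114.0, 333.0, 148.0]), (0.77, [179.0, 154.0, 231.0, 196.0]), (0.62, [412.0, 226.0, 503.0, 309.0])]
```

Prediction and detection agree within a couple of pixels in the scene view. Lowering now: first to about 10 mm above the floor, then creeping.

{"method": "carry_out", "body": {"delta_pos": [[-0.001, 0, 0.015], [-0.001, 0, 0.03], [-0.001, 0, 0.045], [-0.001, 0, 0.056], [-0.001, 0, 0.065], [-0.001, 0, 0.072], [-0.001, 0, 0.077], [-0.001, 0, 0.078]], "rot": [[0, 0, 0], [0, 0, 0], [0, 0, 0], [0, 0, 0], [0, 0, 0], [0, 0, 0], [0, 0, 0], [0, 0, 0]]}}

```text
clock: 13.25
eef_pos: [567.6, -199.3, 90.6]
tcp_rot: [-3.141, -0.0, 1.458]
contact_force: [-0.2, 0.2, -5.0]
opening: 0.526
grasp_force: 62.5
```

{"method": "carry_out", "body": {"delta_pos": [[0, 0, 0.0015], [0, 0, 0.003], [0, 0, 0.0045], [0, 0, 0.006], [0, 0, 0.007], [0, 0, 0.008], [0, 0, 0.008]], "rot": [[0, 0, 0], [0, 0, 0], [0, 0, 0], [0, 0, 0], [0, 0, 0], [0, 0, 0], [0, 0, 0]]}}

```text
clock: 14.12
eef_pos: [567.5, -199.3, 82.7]
tcp_rot: [-3.141, -0.0, 1.458]
contact_force: [-0.5, 0.5, -5.3]
opening: 0.524
grasp_force: 62.5
```

Not touching yet, so I'll keep creeping.

{"method": "carry_out", "body": {"delta_pos": [[0, 0, 0.0005], [0, 0, 0.001], [0, 0, 0.0015], [0, 0, 0.0015]], "rot": [[0, 0, 0], [0, 0, 0], [0, 0, 0], [0, 0, 0]]}}

```text
clock: 14.62
eef_pos: [567.6, -199.3, 81.2]
tcp_rot: [-3.142, -0.0, 1.458]
contact_force: [-0.2, -0.4, -4.7]
opening: 0.53
grasp_force: 62.5
```

{"method": "carry_out", "body": {"delta_pos": [[0, 0, 0.0005], [0, 0, 0.001], [0, 0, 0.001]], "rot": [[0, 0, 0], [0, 0, 0], [0, 0, 0]]}}

```text
clock: 15.0
eef_pos: [567.6, -199.3, 80.3]
tcp_rot: [3.142, -0.0, 1.458]
contact_force: [0.3, -0.1, -4.6]
opening: 0.525
grasp_force: 62.4
```

{"method": "carry_out", "body": {"delta_pos": [[0, 0, 0.0005], [0, 0, 0.001], [0, 0, 0.001]], "rot": [[0, 0, 0], [0, 0, 0], [0, 0, 0]]}}

```text
clock: 15.38
eef_pos: [567.6, -199.3, 80.3]
tcp_rot: [3.141, 0.0, 1.458]
contact_force: [-2.9, 1.3, 6.9]
opening: 0.529
grasp_force: 64.2
```

Floor contact is at the expected height: TCP 80.3, with the force going from -5 to +7 N. Releasing.

{"method": "carry_out", "body": {"delta_pos": [[0, 0, 0], [0, 0, 0], [0, 0, 0], [0, 0, 0], [0, 0, 0], [0, 0, 0]], "rot": [[0, 0, 0], [0, 0, 0], [0, 0, 0], [0, 0, 0], [0, 0, 0], [0, 0, 0]], "claw": 0.085}}

```text
clock: 16.12
eef_pos: [567.6, -199.4, 79.3]
tcp_rot: [3.142, 0.0, 1.458]
contact_force: [-0.3, 0.2, -0.9]
opening: 0.996
grasp_force: 0.0
```

{"method": "carry_out", "body": {"delta_pos": [[0, 0, -0.01], [0, 0, -0.03], [0, 0, -0.07], [0, 0, -0.12], [0, 0, -0.17], [0, 0, -0.2], [0, 0, -0.2]], "rot": [[0, 0, 0], [0, 0, 0], [0, 0, 0], [0, 0, 0], [0, 0, 0], [0, 0, 0], [0, 0, 0]]}}

```text
clock: 17.0
eef_pos: [569.0, -199.8, 282.9]
tcp_rot: [3.136, 0.001, 1.458]
contact_force: [0.4, -0.1, 0.0]
opening: 0.994
grasp_force: 0.0
```

```bash
python3 - <<'E'
from h import *
goto(567,-200.5,280,1.457)
im,i,T=wrist(); b=r.grab_frame("side"); I=r.camera_info("side")
for c,J,TT in(("wrist",i,T),("side",I,None)):
    P=box(567.5,-199.3,-.113,(46,92,56)); P[:,2]+=61; q=proj(P,J,TT)
    print(c,q.min(0).round(),q.max(0).round(),[(round(d["p"],2),np.round(d["box"]).tolist()) for d in r.recognise("oblong_block",c)])
f=lambda x:cv2.resize(x,(400,400),interpolation=cv2.INTER_CUBIC)
cv2.imwrite("pics/end.png",np.hstack([f(im[80:260,235:415]),f(b[200:380,350:530])]))
E
```

```text
clock 17.0 tcp [ 569.  -199.8  282.9] rpy [3.136e+00 1.000e-03 1.458e+00] F [ 0.4 -0.1  0. ] op 0.994 gf 0.0
delta m [-0.0009 -0.0019  0.0029] rot [0.32 0.08 0.08]
wrist [300. 132.] [344. 219.] [(0.64, [300.0, 134.0, 341.0, 221.0])]
side [404. 259.] [481. 347.] [(0.9, [178.0, 152.0, 230.0, 200.0]), (0.88, [406.0, 262.0, 482.0, 346.0])]
```

View pics/end.png

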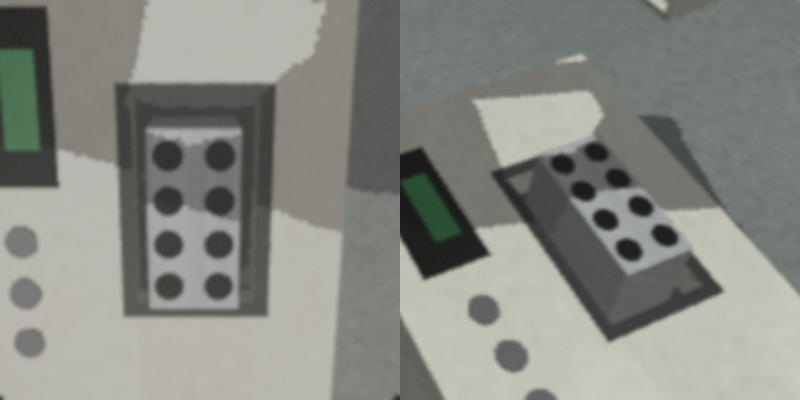

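The block sits level inside the well, square with the trim at crop (145–242, 125–308). It shows clearance on its sides and matches the fully-home model within 2–3 px in both cameras. Nothing is touching it, so I'm handing in.

```bash
python3 -c "
from rig import r
print(r.sign_off())"
```

```text
the job is handed in; nothing more can be done
None
```

The oblong aluminium block is in the heater's oblong well, flat on the floor and square with the sides as far as two cameras show, released, and handed in at about 17 s; the first grasp closed on air above the block, and the square and round blocks were never touched.

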